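# Put the hall console's three things back on their own places

## Robot

A 7-joint arm with a two-finger parallel gripper is mounted at the origin on the work surface. World frame = base frame: x ahead of the robot, y to its left, z up, the work surface at z = 0. Lengths are in m, angles in rad, forces in N, time in s.
With the tool pointing down it reaches from about 0.4 to 0.875 m from the base axis. Payload 19.3 kg.
Tool frame: the origin (TCP) lies midway between the tips of the shut fingers; the grasp point (between the pads) lies 19 mm behind it; z points along the fingers, y is the line along which they close (so a half turn about z gives the same grasp; the last joint's range is limited). The gripper opens to 85 mm and grips with 20 to 120 N. Pads are 22 mm wide; open, the fingers measure 114 mm over their backs; the gripper's body (76 mm by 85 mm) begins 54 mm behind the grasp point. The pads swing forward as they close: fully open they stand 13 mm farther back than shut.
Start: joints at [-1.279, 0.521, -0.036, 1.599, 0.021, 1.021, -0.113], TCP at [0.221, 0.585, 0.202] pointing down, gripper open.
Joint ranges: [-2.91, 2.91], [-0.3, 2.13], [-1.5, 1.42], [0.17, 2.43], [-1.26, 4.41], [0.16, 1.93], [-2.52, 2.52]. Speed limits (rad/s): [1.89, 1.89, 2.39, 2.39, 3.01, 3.01, 3.01].

## Interface

Orientations are given as [roll, pitch, yaw] about the fixed x, y, z axes, in that order (R = Rz(yaw) Ry(pitch) Rx(roll)).
In Python, from workcell import * gives the robot as it stands. The module is installed in compiled form; this text tells all that it offers.
- The arm moves only by the tool play_rows, never from a script. Its argument "deltas" is a list of rows, each a list of 7 numbers: the shift along the tool's x, y, z in units of 500 mm (1.0 is 500 mm), then the turn, a rotation vector about the tool's x, y, z in units of 120 degrees (1.0 is 120 degrees), then the closure, from 0 (fully open) to 1 (shut). A call has 1 to 10 rows; each row is the pose to reach, as a shift and turn from the pose commanded when the call began, along the tool's axes at that moment; what a row does not reach only later rows make up. A row lasts 1/10 s, in which the tool goes at most 50 mm and 8.59 degrees, less where a joint would pass 70% of its speed; a pose out of reach is approached as far as the arm can. A call with a number of a shift or a turn outside -1 to 1 is refused whole. A call with a gripper value outside its range is refused whole. The fingers move at their own pace and stop on an object; "newtons" is the grip in N (left out, the last holds). Time passes only in rows, so rows that repeat a pose let the fingers close. It gives the time, the measured TCP pose, the force, the opening and the grip force at its end, in the units of the state.
- observe(): the state, without advancing time (a new reading comes with each control period).
- grab_frame(name): name is "scene" or "top" or "wrist"; returns the picture (400x640x3 uint8, red, green, blue); there is no depth.
- get_calibration(name): a dict with "fovy" (degrees; the focal length in pixels is half the picture's height over the tangent of half this angle, whatever the lens; pixels are square), "cx", "cy" (the principal point, pixels), "k1" (the pictures are not rectified: a ray, as slopes to the right and down, at radius r is drawn at 1 + k1 r^2 times it, then the intrinsics apply), "xyz" and "rotation" of the camera in the world. Camera axes: x right, y down, z forward; pixel columns grow to the right and rows downward; lengths in m; the calibration is good to about 2 mm. A picture is of the moment at which its call begins: read the wrist's pose just before it. get_calibration takes no time and is no camera call; for the wrist camera it gives the pose at the moment of the call.
- job_done(): hands the job in; it is judged then, once.
The state is a dict: "clock": time; "qpos": joint angles; "qd": joint speeds; "joint_efforts": joint torques, N m; "position": TCP position; "tool_rot": TCP orientation; "force": force on the tool from outside, world axes, zero at the start; "moment": the same for the moment, N m; "grip_width": finger opening in m; "finger_force": force on a finger pad.
Only numpy, scipy, OpenCV 4.12 (cv2) and the standard library are available. Lean on these libraries where they do the work, as an engineer would, in place of code of your own. Each camera call takes 0.05 s, during which the arm holds its last target. There are 200 camera calls.

## Task

After dusting, the torch, the egg-cup and the mint tin were each put back on the wrong place: stand the red torch upright in the middle of its blue-rimmed charging pad, the yellow egg-cup upright in the middle of the cork coaster, and lay the mint tin lid up in the middle of the black silicone tray, its long side along the tray's long side. Let one of them wait in the middle of the empty grey felt square while you shift the others, one at a time, so that the felt is empty again at the end. Set things down, never drop them, put nothing down on the bare console, and leave the keys, the candle and the plant where they are.

Things in the scene. Friction and masses are not known exactly. Their poses are not given: they have to be found in the camera images.
- torch_mid (a point): Red plastic torch, standing upright on its flat black tail (36 mm across), lens up, 95 mm high, 160 g. Barrel 33 mm across up to 52 mm; above 62 mm the head is a cylinder 40 mm across. This point is on its axis, 47.5 mm above its underside; z up. Starts on the cork coaster. Its home is the charging pad.
- eggcup_mid (a point): Yellow glazed ceramic egg-cup, open and empty, 64 mm high, 90 g: foot 40 mm across, stem 18 mm across, bowl a cylinder 50 mm across (wall 3 mm) from 40 mm up to the rim. This point is on its axis, 32 mm above its underside; z up. Starts standing on the black tray. Its home is the cork coaster.
- tin_mid (a point): Stainless steel mint tin, closed tight, a rounded box 60 mm (its x) by 42 mm (its y) by 24 mm high, 70 g. This point is its centre, 12 mm above its underside; z up. Starts lying flat on the charging pad. Its home is the black tray.
- charger: Round charging pad, fixed, 92 mm across, 8 mm thick, blue with a white top inside the blue rim; flat. Origin at the centre of its underside, on the console's surface. Home of the torch; the tin lies on it at the start.
- cork: Round brown cork coaster, fixed, 96 mm across, 6 mm thick, flat. Origin at the centre of its underside, on the console's surface. Home of the egg-cup; the torch stands on it at the start.
- tray: Shallow black silicone tray, fixed, 130 mm (its x) by 105 mm (its y); floor 4 mm thick, with a 4 mm wide lip all round that stands 2 mm above the floor (6 mm above the console). Origin at the centre of its underside, on the console's surface. Home of the tin, which lies with its x along the tray's x, either way round; the egg-cup stands on it at the start.
- felt: Square grey felt mat, fixed, 100 by 100 mm, 5 mm thick, flat; empty at the start, the waiting place. Origin at the centre of its underside, on the console's surface.
- keys: Bystander: three nickel keys fanned out in a chrome spring clip, one loose piece about 90 by 50 mm, 10 mm high, lying on the console. Origin near its middle, on the console's surface; the keys point along x.
- candle: Bystander: loose amber glass candle jar, 68 mm across, 70 mm high (wick to 78 mm). Origin at the centre of its underside.
- plant: Bystander: loose small succulent in a terracotta pot, 64 mm across at the rim, 83 mm high with its leaves. Origin at the centre of its underside.
There are look-alikes about, which are no part of the job. Several things look just like the part that bears eggcup_mid: the one meant starts farthest to the robot's left.

How it is judged:
By the outcome, as a careful person would: the job done as asked, in the order asked, and still so for the second after the job is handed in, with the robot touching nothing.
It also fails if it takes over 112 s, if anything falls off the work surface, if the arm or the gripper's body presses on something with over 40 N, if the wrist force passes 120 N, or if a joint passes its speed limit or range.

## Working session

There is one attempt and no reset: what is moved stays moved. The work goes in short steps, Python scripts to look and compute and a tool call to move; the robot and the scene stay as the last step left them, time stands still between calls to the robot, and variables do not carry over. Pictures are saved under pics/ and viewed, at most 14 in all, crops included, and the job is handed in when it is done.

Besides the shell and the picture viewer there is one more tool, called after ">>>" by a JSON object that holds its "api" and its "payload", one argument or row to a line. play_rows: Moves the arm, as the interface text tells. Its arguments: {"type":"object","properties":{"deltas":{"type":"array"},"newtons":{"type":"number"}},"required":["deltas"]}

```bash
mkdir -p pics
python3 - <<'E'
from workcell import *
import cv2
s=observe();print(s)
for n in("scene","top"):
    c=get_calibration(n);print(n,c)
    cv2.imwrite(f"pics/{n}0.png",grab_frame(n)[:,:,::-1])
print(get_calibration("wrist"))
E
```

```text
{'clock': 0.0, 'qpos': array([-1.27922109,  0.52204939, -0.03634263,  1.59999942,  0.02119095,
        1.02109345, -0.11278456]), 'qd': array([-0.00026121, -0.00078087,  0.00070505, -0.00168347, -0.00058962,
       -0.00109552, -0.0007105 ]), 'joint_efforts': array([ 4.49391318e-04, -9.27111769e+01,  1.98032275e+00, -3.69932663e+01,
        1.78470433e-02,  8.28297751e-03, -1.62053624e-05]), 'position': array([0.22110363, 0.58418648, 0.20160661]), 'tool_rot': array([-3.14042959e+00,  6.76318161e-05,  2.77983124e+00]), 'force': array([-0.60668855,  0.55204433,  0.360722  ]), 'moment': array([-0.00505689,  0.00246186, -0.01842902]), 'finger_force': 0.0, 'grip_width': 0.08533182953729718}
scene {'fovy': 56.663290082741035, 'cx': 322.0440645077602, 'cy': 201.88430220258297, 'k1': -0.04943802574887738, 'xyz': array([1.09031659, 0.2146598 , 0.86455814]), 'rotation': array([-2.48991364, -0.01414693,  1.90365534])}
top {'fovy': 44.745704887367225, 'cx': 309.7665035743427, 'cy': 195.61125679782594, 'k1': 0.0011440680681800521, 'xyz': array([0.31913941, 0.03025831, 1.31762601]), 'rotation': array([-3.00979528, -0.01052851, -1.58798805])}
{'fovy': 58.762706523911774, 'cx': 320.3224599040116, 'cy': 193.78982081695514, 'k1': 0.015456349335992976, 'xyz': array([0.15283197, 0.61067082, 0.3737783 ]), 'rotation': array([2.85033115e+00, 1.10366889e-03, 1.20843166e+00])}
```

View pics/top0.png

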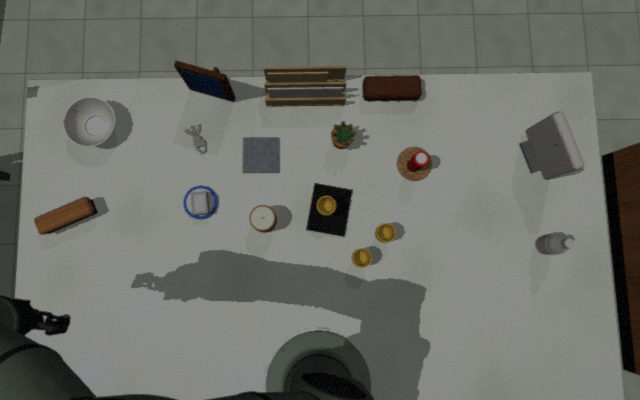

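View pics/scene0.png

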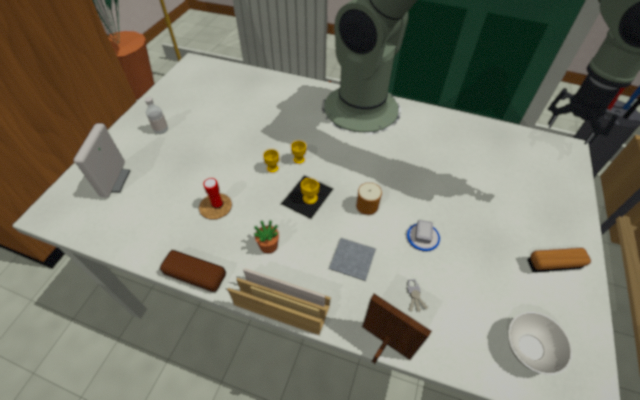

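Candidates for the egg-cup are top-view pixels (326,205) on the tray, (387,232) and (361,257). The one farthest to the robot's left is (326,205), which stands on the tray as described. The torch is at (418,158) on the cork, the tin at (200,202) on the blue-rimmed pad, and the felt at (261,155). I'll measure next and check with a close crop.

```bash
cat > h.py <<'E'
from workcell import *
import numpy as np, cv2
from scipy.spatial.transform import Rotation as R
def K(c):
    f=200/np.tan(np.radians(c["fovy"]/2)); return f,c["cx"],c["cy"]
def px2w(c,uv,z):
    """pixels -> world points on the plane at height z"""
    f,cx,cy=K(c); M=np.array([[f,0,cx],[0,f,cy],[0,0,1.]])
    p=cv2.undistortPoints(np.array(uv,float).reshape(-1,1,2),M,np.array([c["k1"],0,0,0.]),).reshape(-1,2)
    d=np.c_[p,np.ones(len(p))]@R.from_euler("xyz",c["rotation"]).as_matrix().T
    return c["xyz"]+d*((z-c["xyz"][2])/d[:,2])[:,None]
def w2px(c,P):
    f,cx,cy=K(c); M=np.array([[f,0,cx],[0,f,cy],[0,0,1.]])
    Rc=R.from_euler("xyz",c["rotation"]).as_matrix().T
    return cv2.projectPoints(np.array(P,float).reshape(-1,1,3),cv2.Rodrigues(Rc)[0],-Rc@c["xyz"],M,np.array([c["k1"],0,0,0.]))[0].reshape(-1,2)
def go(xyz,yaw=None,s=None):
    """shift (units of 500 mm) and turn (units of 120 deg) to a tool-down pose"""
    s=s or observe(); A=R.from_euler("xyz",s["tool_rot"])
    y=s["tool_rot"][2] if yaw is None else yaw
    B=R.from_euler("xyz",[np.pi,0,y])
    return np.round(np.r_[A.inv().apply(np.array(xyz)-s["position"])/.5,(A.inv()*B).as_rotvec()/np.radians(120)],4)
def ring(c,ctr,r,z,n=48):
    a=np.linspace(0,2*np.pi,n,endpoint=False)
    return w2px(c,np.c_[ctr[0]+r*np.cos(a),ctr[1]+r*np.sin(a),np.full(n,z)])
def mask(img,lo,hi,box=None):
    m=cv2.inRange(cv2.cvtColor(img,cv2.COLOR_RGB2HSV),np.array(lo),np.array(hi))
    if box is not None:
        k=np.zeros_like(m);k[box[1]:box[3],box[0]:box[2]]=255;m&=k
    return m
def big(m): return max(cv2.findContours(m,cv2.RETR_EXTERNAL,cv2.CHAIN_APPROX_NONE)[0],key=cv2.contourArea)
E
python3 - <<'E'
from h import *
im=cv2.imread("pics/top0.png")[:,:,::-1].copy();c=get_calibration("top")
def rep(n,m,z):
    k=big(m);p=px2w(c,k.reshape(-1,2)+0.0,z)[:,:2].astype(np.float32)*1000
    (ctr,r)=cv2.minEnclosingCircle(p);rc=cv2.minAreaRect(p)
    print(n,cv2.contourArea(k),"circ",np.round(ctr),round(r,1),"rect",np.round(rc[0]),np.round(rc[1]),round(rc[2],1))
rep("charger",mask(im,(100,120,40),(130,255,255),(170,170,230,230)),.008)
rep("cork",mask(im,(5,60,60),(20,255,255),(390,140,440,190)),.006)
rep("torch",mask(im,(170,120,60),(180,255,255),(390,140,440,190))|mask(im,(0,180,60),(5,255,255),(390,140,440,190)),.101)
rep("tray",mask(im,(0,0,0),(180,255,45),(295,175,365,245)),.006)
rep("cup",mask(im,(18,120,60),(35,255,255),(305,190,345,220)),.068)
rep("felt",mask(im,(0,0,0),(180,255,130),(235,130,285,178)),.005)
o=cv2.resize(im[120:270,170:450],None,fx=2.8,fy=2.8,interpolation=cv2.INTER_CUBIC)
o=np.clip(o*1.4,0,255).astype(np.uint8)
cv2.imwrite("pics/crop0.png",o[:,:,::-1])
for p in[(197,138),(263,218),(343,135)]:print(px2w(c,[p],.03).round(3))
E
```

```text
charger 813.5 circ [480. 310.] 45.1 rect [479. 310.] [88. 87.] 44.8
cork 870.5 circ [ 578. -275.] 47.6 rect [ 578. -275.] [94. 92.] 89.1
torch 51.0 circ [ 567. -263.] 28.9 rect [ 571. -263.] [40. 54.] 3.9
tray 1668.5 circ [454. -38.] 79.3 rect [454. -38.] [102. 127.] 78.7
cup 278.5 circ [459. -27.] 25.9 rect [459. -27.] [47. 47.] 88.9
felt 1367.0 circ [609. 146.] 72.1 rect [608. 146.] [106. 101.] 89.2
[[0.652 0.317 0.03 ]]
[[0.432 0.139 0.03 ]]
[[ 0.654 -0.079  0.03 ]]
```

View pics/crop0.png

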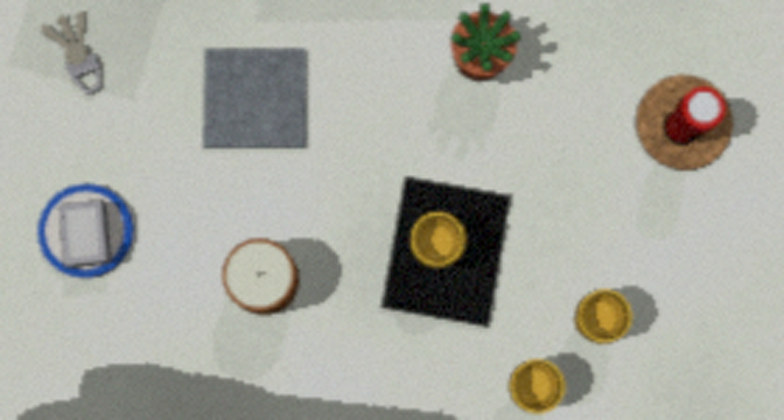

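The sizes match (pad ~92, cork ~96, tray ~130×105, felt ~100 mm). The cup at crop (438,240) is the leftmost of the three and is on the tray. The tin sits at crop (84,232), with its long side roughly along world x. Next I hover over the pad.

Run:
```python
from h import *
c=get_calibration("top")
print(go([.479,.31,.20],np.pi), px2w(c,[(421.4,158.2)],.101))
```

```text
[-6.764e-01 -3.303e-01  3.800e-03 -5.000e-04 -0.000e+00 -1.728e-01] [[ 0.57220262 -0.27253661  0.101     ]]
```

>>> {"api": "play_rows", "payload": {
  "deltas": [
    [-0.07,-0.034,0,0,0,-0.02,0],
    [-0.15,-0.073,0,0,0,-0.05,0],
    [-0.24,-0.117,0,0,0,-0.08,0],
    [-0.33,-0.161,0,0,0,-0.11,0],
    [-0.42,-0.205,0,0,0,-0.14,0],
    [-0.51,-0.25,0,0,0,-0.173,0],
    [-0.6,-0.294,0,0,0,-0.173,0],
    [-0.65,-0.32,0,0,0,-0.173,0],
    [-0.676,-0.33,0.004,0,0,-0.173,0],
    [-0.676,-0.33,0.004,0,0,-0.173,0]
  ]
}}

```text
clock: 1.1
position: [0.4799, 0.3092, 0.1997]
tool_rot: [-3.141, -0.0, 3.14]
force: [-0.1, 0.9, -0.1]
grip_width: 0.0854
finger_force: 0.0
```

```bash
cat > snap.py <<'E'
from h import *
import sys,json
def snap(n,path):
    s=observe();c=get_calibration(n) ;im=grab_frame(n)
    cv2.imwrite(path,im[:,:,::-1]);return s,c,im
E
python3 - <<'E'
from snap import *
s,c,im=snap("wrist","pics/w1.png");print(s["clock"],s["position"],s["tool_rot"],c)
import pickle;pickle.dump(c,open("pics/w1.pkl","wb"))
E
```

```text
1.1 [0.47987703 0.3092255  0.19970909] [-3.14088756e+00 -2.85702419e-04  3.13955236e+00] {'fovy': 58.762706523911774, 'cx': 320.3224599040116, 'cy': 193.78982081695514, 'k1': 0.015456349335992976, 'xyz': array([0.40681603, 0.30993975, 0.37181396]), 'rotation': array([2.85078971e+00, 9.59447945e-04, 1.56825339e+00])}
```

View pics/w1.png

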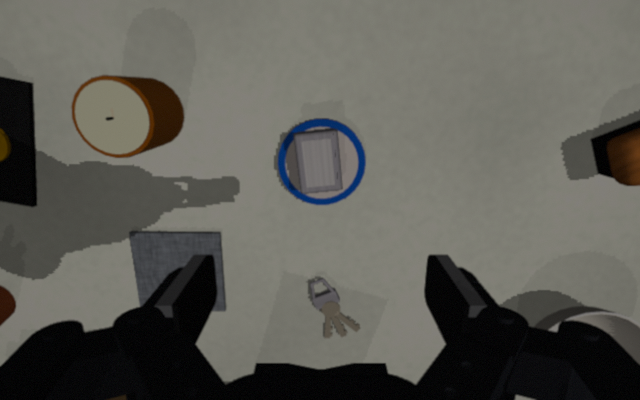

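The wrist view shows the tin inside the blue rim at about (318,161), felt at (178,270), keys at (328,305) and the candle at (115,117). I'll enlarge the pad to find the tin's edges.

Run:
```python
from h import *
import pickle
c=pickle.load(open("pics/w1.pkl","rb"));im=cv2.imread("pics/w1.png")[:,:,::-1].copy()
k=big(mask(im,(100,120,30),(130,255,255),(250,100,390,220)))
p=px2w(c,k.reshape(-1,2),.008)[:,:2]
e=cv2.fitEllipse(p.astype(np.float32)*1000);print("charger",e)
f=big(mask(im,(0,0,0),(180,255,105),(120,225,235,262)))
print("felt row edge", px2w(c,[(131,232),(221,233),(226,309)],.005).round(4))
o=np.clip(cv2.resize(im[110:215,265:375],None,fx=5,fy=5,interpolation=cv2.INTER_CUBIC)*1.8,0,255).astype(np.uint8)
cv2.imwrite("pics/w1c.png",o[:,:,::-1])
```

```text
charger ((482.0432434082031, 310.1292419433594), (89.6675033569336, 89.79193878173828), 79.010498046875)
felt row edge [[0.5604 0.0992 0.005 ]
 [0.5619 0.1986 0.005 ]
 [0.6595 0.1966 0.005 ]]
```

View pics/w1c.png

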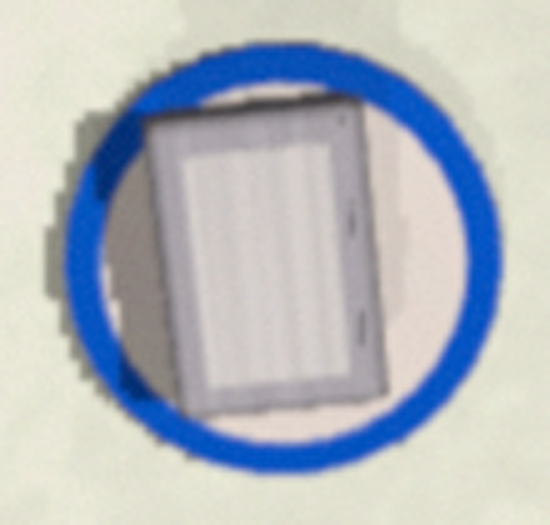

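Run:
```python
from h import *
import pickle
c=pickle.load(open("pics/w1.pkl","rb"))
q=np.array([(147,128),(358,107),(386,392),(188,413)])/5-.4+(265,110)
p=px2w(c,q,.031)[:,:2]*1000;print(p.round(1),p.mean(0))
print(np.linalg.norm(np.roll(p,-1,0)-p,axis=1))
r=cv2.minAreaRect(p.astype(np.float32));print(r)
v=p[3]-p[0]+p[2]-p[1];a=np.arctan2(v[1],v[0]);print("long axis",np.degrees(a))
m=p.mean(0)/1000
print(m,np.pi+a,go([*m,.10],np.pi+a),go([*m,.011],np.pi+a))
```

```text
[[450.4 284.4]
 [446.5 324.6]
 [502.8 330.8]
 [507.1 291.2]] [476.72834201 307.74997021]
[40.40258329 56.63765459 39.77014    57.11188518]
((476.6284484863281, 307.580810546875), (57.16432571411133, 40.39916229248047), 6.249338150024414)
long axis 6.56619759389046
[0.47672834 0.30774997] 3.2561944209397113 [ 0.0038 -0.006   0.1996 -0.     -0.0003 -0.0547] [ 3.600e-03 -6.000e-03  3.776e-01 -0.000e+00 -3.000e-04 -5.470e-02]
```

>>> {"api": "play_rows", "payload": {
  "deltas": [
    [0.002,-0.003,0.06,0,0,-0.03,0],
    [0.004,-0.006,0.13,0,0,-0.055,0],
    [0.004,-0.006,0.2,0,0,-0.055,0],
    [0.004,-0.006,0.27,0,0,-0.055,0],
    [0.004,-0.006,0.32,0,0,-0.055,0],
    [0.004,-0.006,0.35,0,0,-0.055,0],
    [0.004,-0.006,0.37,0,0,-0.055,0],
    [0.004,-0.006,0.376,0,0,-0.055,0],
    [0.004,-0.006,0.376,0,0,-0.055,0]
  ],
  "newtons": 25
}}

```text
clock: 2.05
position: [0.477, 0.3081, 0.0126]
tool_rot: [3.141, 0.0, -3.025]
force: [0.5, -0.8, -0.2]
grip_width: 0.0856
finger_force: 0.0
```

>>> {"api": "play_rows", "payload": {
  "deltas": [
    [0,0,0,0,0,0,0.2],
    [0,0,0,0,0,0,0.35],
    [0,0,0,0,0,0,0.5],
    [0,0,0,0,0,0,0.6],
    [0,0,0,0,0,0,0.7],
    [0,0,0,0,0,0,0.7],
    [0,0,0,0,0,0,0.7],
    [0,0,0,0,0,0,0.7]
  ]
}}

```text
clock: 2.85
position: [0.477, 0.3075, 0.0122]
tool_rot: [-3.142, -0.0, -3.026]
force: [0.5, 0.1, -0.4]
grip_width: 0.0257
finger_force: 0.0
```

The fingers passed 42 mm without touching, so I'll look before doing anything else.

Run:
```python
from snap import *
s,c,im=snap("wrist","pics/w2.png");s,ct,t=snap("top","pics/t2.png")
a=im; b=cv2.resize(t[120:240,150:280],(433,400),interpolation=cv2.INTER_CUBIC)
o=np.hstack([cv2.resize(a,(480,300)),cv2.resize(b,(320,300))])
cv2.imwrite("pics/c2.png",np.clip(o*1.5,0,255).astype(np.uint8)[:,:,::-1]);print(s)
```

```text
{'clock': 2.9, 'qpos': array([-0.63059113,  0.69866221, -0.06555109,  1.87983525,  0.07866378,
        0.56564459,  0.9391543 ]), 'qd': array([ 0.00156214, -0.00096878, -0.00089371, -0.00034768,  0.00111411,
       -0.00047632, -0.00017481]), 'joint_efforts': array([ 1.46354261e-03, -9.50815129e+01,  1.81853659e+00, -2.32013011e+01,
        1.13048989e-02,  2.39965768e-03,  5.45813532e-05]), 'position': array([0.47692506, 0.30754113, 0.01216076]), 'tool_rot': array([-3.14155679e+00, -8.40064312e-05, -3.02596661e+00]), 'force': array([-0.28600308,  0.41449338,  0.50644325]), 'moment': array([ 0.03844687,  0.00703026, -0.00494801]), 'finger_force': 0.0, 'grip_width': 0.02602777260235}
```

View pics/c2.png

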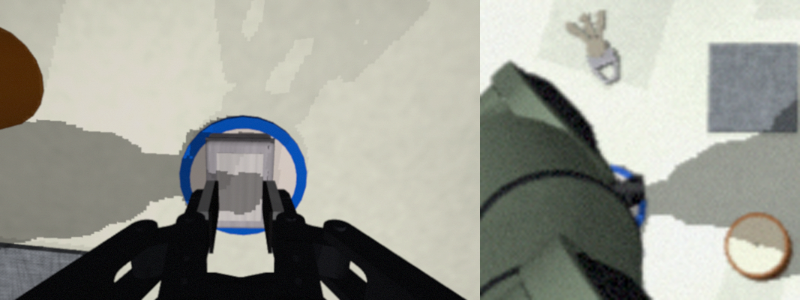

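Run:
```python
from h import *
s=observe();c=get_calibration("wrist");A=R.from_euler("xyz",s["tool_rot"])
for z in(0,-.019,-.04,-.06):
  print(z,w2px(c,[s["position"]+A.apply([0,y,z]) for y in(-.013,.013)]).round(0).tolist())
m=np.array([.4767,.30775]);a=np.radians(6.4);Rz=np.array([[np.cos(a),-np.sin(a)],[np.sin(a),np.cos(a)]])
for z in(.008,.032):
  print("tin",z,w2px(c,[[*(m+Rz@np.array(q)),z] for q in[(-.03,-.021),(-.03,.021),(.03,.021),(.03,-.021)]]).round(0).tolist())
im=cv2.imread("pics/w2.png")
o=np.clip(cv2.resize(im[140:340,210:430],None,fx=2.7,fy=2.7,interpolation=cv2.INTER_CUBIC)*1.8,0,255).astype(np.uint8)
cv2.imwrite("pics/c2b.png",o)
```

```text
0 [[295.0, 233.0], [345.0, 233.0]]
-0.019 [[292.0, 249.0], [347.0, 249.0]]
-0.04 [[288.0, 271.0], [351.0, 271.0]]
-0.06 [[283.0, 298.0], [355.0, 298.0]]
tin 0.008 [[279.0, 175.0], [361.0, 175.0], [358.0, 280.0], [282.0, 280.0]]
tin 0.032 [[273.0, 188.0], [367.0, 188.0], [362.0, 305.0], [277.0, 305.0]]
```

View pics/c2b.png

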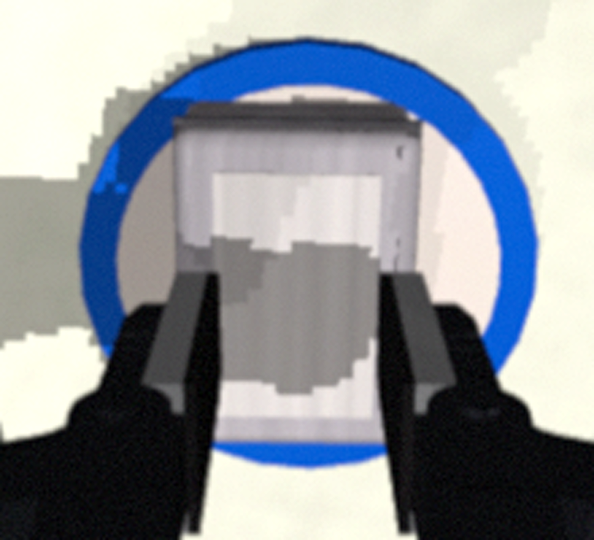

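The fingertips sit above the tin: the gap between them is 61 px and their shadow falls on the lid. They seem to reach less far than the TCP suggests. I'll lift, shut the fingers and measure the true tip position against the projected TCP.

>>> {"api": "play_rows", "payload": {
  "deltas": [
    [0,0,-0.04,0,0,0,0.7],
    [0,0,-0.1,0,0,0,0.8],
    [0,0,-0.1,0,0,0,1],
    [0,0,-0.1,0,0,0,1],
    [0,0,-0.1,0,0,0,1],
    [0,0,-0.1,0,0,0,1]
  ]
}}

```text
clock: 3.55
position: [0.4765, 0.3073, 0.0614]
tool_rot: [-3.141, -0.001, -3.026]
force: [-0.2, 0.7, 0.1]
grip_width: 0.0001
finger_force: 0.0
```

Run:
```python
from snap import *
s,c,im=snap("wrist","pics/w3.png");A=R.from_euler("xyz",s["tool_rot"]);print(s["position"],s["grip_width"])
for z in(0,-.01,-.02,-.03,-.04):
  print(z,w2px(c,[s["position"]+A.apply([x,y,z]) for x,y in((.011,-.01),(.011,.01),(0,0))]).round(0).tolist())
o=np.clip(cv2.resize(im[140:340,210:430],None,fx=2.7,fy=2.7,interpolation=cv2.INTER_CUBIC)*1.8,0,255).astype(np.uint8)
for z,col in((0,(0,255,0)),(-.019,(255,0,0)),(-.038,(0,0,255))):
  q=(w2px(c,[s["position"]+A.apply([x,0,z]) for x in(-.011,.011)])-(210,140)+.5)*2.7
  cv2.line(o,*[tuple(int(v) for v in r) for r in q],col,1)
cv2.imwrite("pics/c3.png",o[:,:,::-1])
```

```text
[0.47653193 0.3072524  0.06137369] 0.0001128035163302353
0 [[300.0, 213.0], [339.0, 213.0], [320.0, 233.0]]
-0.01 [[299.0, 220.0], [340.0, 220.0], [320.0, 241.0]]
-0.02 [[298.0, 228.0], [341.0, 228.0], [319.0, 250.0]]
-0.03 [[296.0, 237.0], [342.0, 237.0], [319.0, 260.0]]
-0.04 [[295.0, 247.0], [344.0, 247.0], [319.0, 271.0]]
```

View pics/c3.png

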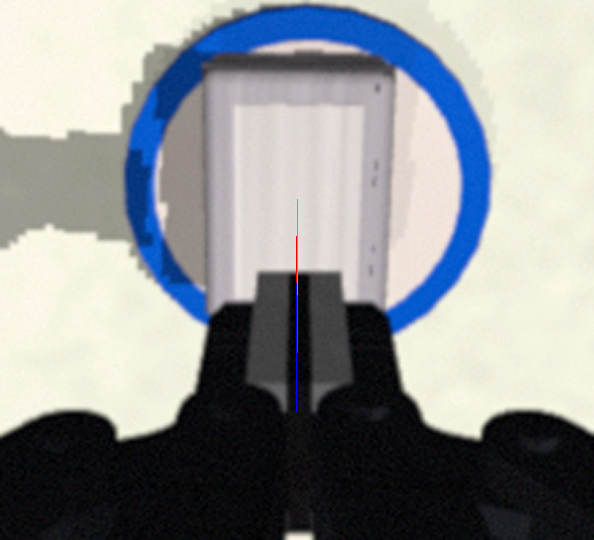

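The tips measure about 33 mm behind the reported TCP (gap scale and row agree; the camera scale agrees with the pad's 92 mm). Allowing for 20–34 mm, a TCP of z = −0.012 keeps the tips clear of the pad and overlapping the tin.

>>> {"api": "play_rows", "payload": {
  "deltas": [
    [0,0,0,0,0,0,0],
    [0,0,0,0,0,0,0],
    [0,0,0,0,0,0,0],
    [0,0,0,0,0,0,0],
    [0,0,0.03,0,0,0,0],
    [0,0,0.07,0,0,0,0],
    [0,0,0.11,0,0,0,0],
    [0,0,0.135,0,0,0,0],
    [0,0,0.147,0,0,0,0],
    [0,0,0.147,0,0,0,0]
  ]
}}

```text
clock: 4.6
position: [0.4767, 0.3074, -0.0117]
tool_rot: [-3.141, -0.001, -3.026]
force: [0.2, -0.2, 0.0]
grip_width: 0.0853
finger_force: 0.0
```

>>> {"api": "play_rows", "payload": {
  "deltas": [
    [0,0,0,0,0,0,0.2],
    [0,0,0,0,0,0,0.35],
    [0,0,0,0,0,0,0.45],
    [0,0,0,0,0,0,0.5],
    [0,0,0,0,0,0,0.6],
    [0,0,0,0,0,0,0.7],
    [0,0,0,0,0,0,0.7],
    [0,0,0,0,0,0,0.7]
  ]
}}

```text
clock: 5.4
position: [0.4772, 0.3076, -0.0108]
tool_rot: [3.141, 0.001, -3.026]
force: [-1.9, -0.2, 7.0]
grip_width: 0.0417
finger_force: 24.9
```

>>> {"api": "play_rows", "payload": {
  "deltas": [
    [0,0,-0.01,0,0,0,0.7],
    [0,0,-0.03,0,0,0,0.7],
    [0,0,-0.08,0,0,0,0.7],
    [0,0,-0.14,0,0,0,0.7],
    [0,0,-0.2,0,0,0,0.7],
    [0,0,-0.24,0,0,0,0.7],
    [0,0,-0.24,0,0,0,0.7]
  ]
}}

```text
clock: 6.1
position: [0.4783, 0.3084, 0.1122]
tool_rot: [3.139, 0.004, -3.026]
force: [-0.0, -0.5, -1.7]
grip_width: 0.041
finger_force: 26.1
```

Run:
```python
from snap import *
s,c,im=snap("wrist","pics/w4.png");A=R.from_euler("xyz",s["tool_rot"]);print(s["position"],s["grip_width"],s["force"])
print(go([.609,.148,s["position"][2]],np.pi+.0))
o=np.clip(im*1.5,0,255).astype(np.uint8);cv2.imwrite("pics/w4b.png",o[:,:,::-1])
im=cv2.imread("pics/top0.png")[:,:,::-1].copy();c=get_calibration("top")
for n,b,hi,z in(("felt",(235,130,285,178),130,.005),("tray",(295,175,365,245),45,.006)):
  k=big(mask(im,(0,0,0),(180,255,hi),b));p=px2w(c,k.reshape(-1,2),z)[:,:2]
  r=cv2.minAreaRect((p*1000).astype(np.float32));print(n,r)
```

```text
[0.4782533  0.30841375 0.11218776] 0.040953537273998836 [-0.00404644 -0.53827019 -1.71491555]
[-0.2242 -0.3481 -0.0034  0.0007  0.0011  0.0552]
felt ((608.0043334960938, 145.9866943359375), (105.53632354736328, 101.12994384765625), 89.1723861694336)
tray ((454.18194580078125, -38.31865310668945), (102.21090698242188, 126.9295654296875), 78.6790771484375)
```

View pics/w4b.png

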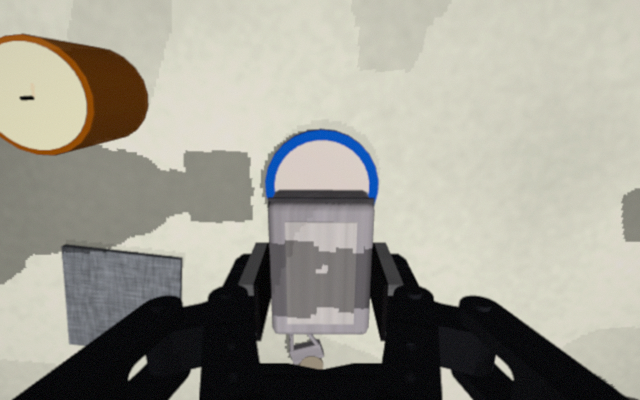

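The tin is gripped level between the pads (lid at (322,262)), and the pad below is now empty. Next I carry it to the felt, measured at (0.609, 0.147).

>>> {"api": "play_rows", "payload": {
  "deltas": [
    [-0.02,-0.03,0,0,0,0.005,0.7],
    [-0.05,-0.08,0,0,0,0.015,0.7],
    [-0.09,-0.14,0,0,0,0.025,0.7],
    [-0.13,-0.2,0,0,0,0.035,0.7],
    [-0.17,-0.265,0,0,0,0.045,0.7],
    [-0.2,-0.315,0,0,0,0.055,0.7],
    [-0.218,-0.34,0,0,0,0.055,0.7],
    [-0.224,-0.35,0,0,0,0.055,0.7],
    [-0.224,-0.35,0,0,0,0.055,0.7]
  ]
}}

```text
clock: 7.05
position: [0.6081, 0.1466, 0.1082]
tool_rot: [-3.142, -0.001, -3.141]
force: [-1.0, 0.8, -0.3]
grip_width: 0.0414
finger_force: 26.1
```

>>> {"api": "play_rows", "payload": {
  "deltas": [
    [0,0,0.03,0,0,0,0.7],
    [0,0,0.09,0,0,0,0.7],
    [0,0,0.15,0,0,0,0.7],
    [0,0,0.2,0,0,0,0.7],
    [0,0,0.22,0,0,0,0.7],
    [0,0,0.23,0,0,0,0.7],
    [0,0,0.235,0,0,0,0.7],
    [0,0,0.235,0,0,0,0.7]
  ]
}}

```text
clock: 7.85
position: [0.6087, 0.147, -0.0082]
tool_rot: [3.141, 0.001, -3.141]
force: [-0.4, 0.6, 1.1]
grip_width: 0.0413
finger_force: 26.1
```

>>> {"api": "play_rows", "payload": {
  "deltas": [
    [0,0,0.003,0,0,0,0.7],
    [0,0,0.006,0,0,0,0.7],
    [0,0,0.008,0,0,0,0.7],
    [0,0,0.01,0,0,0,0.7],
    [0,0,0.01,0,0,0,0.7]
  ]
}}

```text
clock: 8.35
position: [0.6085, 0.1466, -0.0137]
tool_rot: [3.142, 0.0, -3.141]
force: [0.0, -0.5, -0.8]
grip_width: 0.0412
finger_force: 26.1
```

>>> {"api": "play_rows", "payload": {
  "deltas": [
    [0,0,0.001,0,0,0,0.7],
    [0,0,0.002,0,0,0,0.7],
    [0,0,0.002,0,0,0,0.7]
  ]
}}

```text
clock: 8.65
position: [0.6085, 0.1467, -0.0138]
tool_rot: [3.142, 0.0, -3.141]
force: [-7.5, -1.3, 17.5]
grip_width: 0.0411
finger_force: 28.2
```

Firm contact, so I release and rise.

>>> {"api": "play_rows", "payload": {
  "deltas": [
    [0,0,-0.001,0,0,0,0.45],
    [0,0,-0.001,0,0,0,0.4],
    [0,0,-0.001,0,0,0,0.2],
    [0,0,-0.001,0,0,0,0],
    [0,0,-0.001,0,0,0,0],
    [0,0,-0.001,0,0,0,0],
    [0,0,-0.06,0,0,0,0],
    [0,0,-0.15,0,0,0,0],
    [0,0,-0.25,0,0,0,0],
    [0,0,-0.35,0,0,0,0]
  ]
}}

```text
clock: 9.65
position: [0.608, 0.1465, 0.162]
tool_rot: [-3.141, -0.0, -3.141]
force: [1.3, 0.5, -0.0]
grip_width: 0.0853
finger_force: 0.0
```

Run:
```python
from snap import *
print(go([.572,-.273,.20],np.pi))
print(go([.609,.147,.20],np.pi))
```

```text
[ 7.25e-02 -8.39e-01 -7.58e-02 -1.00e-04 -2.00e-04  3.00e-04]
[-0.002   0.001  -0.0759 -0.0001 -0.0002  0.0003]
```

>>> {"api": "play_rows", "payload": {
  "deltas": [
    [0.003,-0.05,-0.02,0,0,0,0],
    [0.012,-0.14,-0.05,0,0,0,0],
    [0.02,-0.24,-0.075,0,0,0,0],
    [0.03,-0.34,-0.075,0,0,0,0],
    [0.04,-0.44,-0.075,0,0,0,0],
    [0.046,-0.54,-0.075,0,0,0,0],
    [0.055,-0.64,-0.075,0,0,0,0],
    [0.064,-0.74,-0.075,0,0,0,0],
    [0.07,-0.81,-0.075,0,0,0,0],
    [0.072,-0.839,-0.075,0,0,0,0]
  ]
}}

```text
clock: 10.65
position: [0.5711, -0.2775, 0.1976]
tool_rot: [-3.14, -0.001, 3.138]
force: [-0.1, -0.2, -0.2]
grip_width: 0.0856
finger_force: 0.0
```

>>> {"api": "play_rows", "payload": {
  "deltas": [
    [0,0,0,0,0,0,0],
    [0,0,0,0,0,0,0]
  ]
}}

```text
clock: 10.85
position: [0.5728, -0.2718, 0.1975]
tool_rot: [3.141, -0.0, -3.141]
force: [0.2, 0.6, 0.2]
grip_width: 0.0853
finger_force: 0.0
```

Run:
```python
from snap import *
import pickle
s,c,im=snap("wrist","pics/w5.png");pickle.dump((s,c),open("pics/w5.pkl","wb"));print(s["position"])
t,ct,ti=snap("top","pics/t5.png")
q=w2px(c,[[.572,-.273,.05]])[0].astype(int);x,y=max(q[0]-110,0),max(q[1]-100,0);print(x,y)
o=np.clip(cv2.resize(im[y:y+200,x:x+220],None,fx=2,fy=2,interpolation=cv2.INTER_CUBIC)*1.6,0,255).astype(np.uint8)
b=np.clip(cv2.resize(ti[120:230,170:290],(436,400),interpolation=cv2.INTER_CUBIC)*1.4,0,255).astype(np.uint8)
cv2.imwrite("pics/c5.png",np.hstack([o[:400],np.zeros((400-o[:400].shape[0],o.shape[1],3),np.uint8)] if False else [cv2.resize(o,(360,400)) if o.shape[0]!=400 else o,b[:, :360]])[:,:,::-1])
```

```text
[ 0.57281311 -0.27181916  0.19754205]
208 69
```

View pics/c5.png

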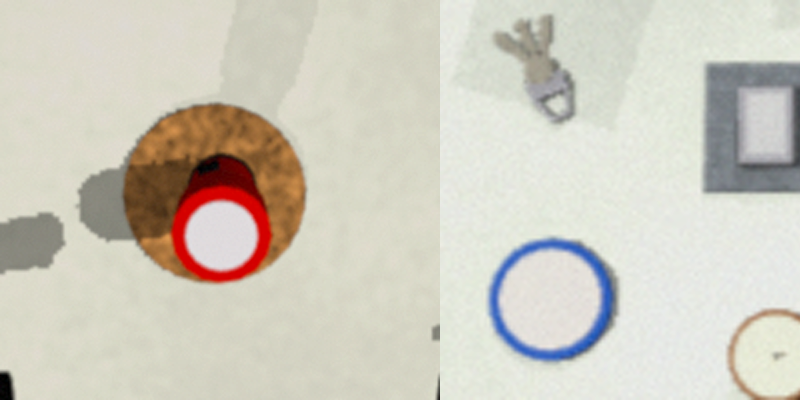

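The tin sits on the felt and the pad is empty. The torch lens is at wrist pixel ≈(318,186) and the cork is centred at ≈(315,165).

Run:
```python
from h import *
import pickle
s,c=pickle.load(open("pics/w5.pkl","rb"));im=cv2.imread("pics/w5.png")[:,:,::-1].copy()
B=(250,100,380,225)
# lens head: white disc of the lens
x0,y0=208,69
hsv=cv2.cvtColor(im,cv2.COLOR_RGB2HSV)
red=(mask(im,(170,150,40),(180,255,255),B)|mask(im,(0,200,110),(6,255,255),B))
k=big(red);h=cv2.convexHull(k).reshape(-1,2)
white=np.array([(221,236)])/2+(x0,y0)
print("lens by eye",px2w(c,white,.101).round(4))
# fit the head ring: lower (far from barrel) edge of red
p=px2w(c,k.reshape(-1,2),.101)[:,:2]
from scipy.optimize import least_squares
f=p[p[:,0]>np.median(p[:,0])]
r=least_squares(lambda q:np.hypot(*(f-q[:2]).T)-.020,[.572,-.273],loss="soft_l1",f_scale=.001);print("head fit",r.x.round(4),np.abs(r.fun).mean())
k=big(mask(im,(5,80,20),(20,200,255),B)|red);p=px2w(c,k.reshape(-1,2),.006)[:,:2]
r2=least_squares(lambda q:np.hypot(*(p-q[:2]).T)-q[2],[.575,-.275,.048],loss="soft_l1",f_scale=.001);print("cork",r2.x.round(4))
t=r.x;print(go([*t,.10],np.pi),go([*t,.034],np.pi))
```

```text
lens by eye [[ 0.5746 -0.2728  0.101 ]]
head fit [ 0.5726 -0.2731] 0.0003715794143981894
cork [ 0.5795 -0.2773  0.047 ]
[ 0.0009 -0.004   0.1954  0.0003  0.      0.0012] [ 9.000e-04 -4.100e-03  3.274e-01  3.000e-04  0.000e+00  1.200e-03]
```

>>> {"api": "play_rows", "payload": {
  "deltas": [
    [0.001,-0.003,0.05,0,0,0,0],
    [0.001,-0.003,0.11,0,0,0,0],
    [0.001,-0.003,0.17,0,0,0,0],
    [0.001,-0.003,0.23,0,0,0,0],
    [0.001,-0.003,0.28,0,0,0,0],
    [0.001,-0.003,0.31,0,0,0,0],
    [0.001,-0.003,0.319,0,0,0,0],
    [0.001,-0.003,0.319,0,0,0,0]
  ],
  "newtons": 35
}}

```text
clock: 11.75
position: [0.5724, -0.2739, 0.0384]
tool_rot: [3.141, -0.0, -3.14]
force: [-0.1, -0.5, 0.6]
grip_width: 0.0856
finger_force: 0.0
```

>>> {"api": "play_rows", "payload": {
  "deltas": [
    [0,0,0,0,0,0,0.2],
    [0,0,0,0,0,0,0.35],
    [0,0,0,0,0,0,0.45],
    [0,0,0,0,0,0,0.5],
    [0,0,0,0,0,0,0.6],
    [0,0,0,0,0,0,0.7],
    [0,0,0,0,0,0,0.7],
    [0,0,0,0,0,0,0.7]
  ]
}}

```text
clock: 12.55
position: [0.5724, -0.2743, 0.0388]
tool_rot: [-3.142, 0.001, -3.141]
force: [-0.9, 1.5, 5.8]
grip_width: 0.0389
finger_force: 34.7
```

>>> {"api": "play_rows", "payload": {
  "deltas": [
    [0,0,-0.01,0,0,0,0.7],
    [0,0,-0.03,0,0,0,0.7],
    [0,0,-0.08,0,0,0,0.7],
    [0,0,-0.14,0,0,0,0.7],
    [0,0,-0.2,0,0,0,0.7],
    [0,0,-0.25,0,0,0,0.7],
    [0,0,-0.26,0,0,0,0.7],
    [0,0,-0.26,0,0,0,0.7]
  ]
}}

```text
clock: 13.35
position: [0.5724, -0.2745, 0.1692]
tool_rot: [-3.141, 0.001, -3.141]
force: [-0.2, 0.4, -2.9]
grip_width: 0.0394
finger_force: 35.7
```

Run:
```python
from h import *
s=observe();print(s["position"],s["grip_width"]);print(go([.4812,.310,.17],np.pi))
```

```text
[ 0.57237257 -0.27451418  0.16917659] 0.039379881505445684
[ 1.8180e-01  1.1691e+00 -2.6000e-03 -3.0000e-04  7.0000e-04  2.0000e-04]
```

>>> {"api": "play_rows", "payload": {
  "deltas": [
    [0.003,0.02,0,0,0,0,0.7],
    [0.009,0.06,0,0,0,0,0.7],
    [0.02,0.12,0,0,0,0,0.7],
    [0.03,0.19,0,0,0,0,0.7],
    [0.042,0.27,0,0,0,0,0.7],
    [0.054,0.35,0,0,0,0,0.7],
    [0.067,0.43,0,0,0,0,0.7],
    [0.079,0.51,0,0,0,0,0.7],
    [0.09,0.58,0,0,0,0,0.7],
    [0.1,0.65,0,0,0,0,0.7]
  ]
}}

```text
clock: 14.35
position: [0.5203, 0.0526, 0.1671]
tool_rot: [-3.141, -0.002, -3.14]
force: [0.5, -0.5, -1.4]
grip_width: 0.0387
finger_force: 35.7
```

>>> {"api": "play_rows", "payload": {
  "deltas": [
    [0.012,0.08,0,0,0,0,0.7],
    [0.024,0.16,0,0,0,0,0.7],
    [0.037,0.24,0,0,0,0,0.7],
    [0.049,0.32,0,0,0,0,0.7],
    [0.061,0.39,0,0,0,0,0.7],
    [0.071,0.45,0,0,0,0,0.7],
    [0.078,0.49,0,0,0,0,0.7],
    [0.082,0.51,0,0,0,0,0.7],
    [0.082,0.519,0,0,0,0,0.7],
    [0.082,0.519,0,0,0,0,0.7]
  ]
}}

```text
clock: 15.35
position: [0.4807, 0.3097, 0.1677]
tool_rot: [-3.141, -0.001, -3.141]
force: [1.5, 0.4, -1.5]
grip_width: 0.039
finger_force: 35.7
```

Run:
```python
from h import *
s=observe();print(s["position"],s["tool_rot"]);print(go([.4812,.310,.0408],np.pi))
```

```text
[0.48068224 0.30965484 0.1677248 ] [-3.14093503e+00 -5.49939454e-04 -3.14120157e+00]
[-1.200e-03  9.000e-04  2.538e-01 -3.000e-04 -3.000e-04  2.000e-04]
```

>>> {"api": "play_rows", "payload": {
  "deltas": [
    [-0.001,0.001,0.04,0,0,0,0.7],
    [-0.001,0.001,0.1,0,0,0,0.7],
    [-0.001,0.001,0.16,0,0,0,0.7],
    [-0.001,0.001,0.21,0,0,0,0.7],
    [-0.001,0.001,0.235,0,0,0,0.7],
    [-0.001,0.001,0.242,0,0,0,0.7],
    [-0.001,0.001,0.246,0,0,0,0.7],
    [-0.001,0.001,0.25,0,0,0,0.7],
    [-0.001,0.001,0.252,0,0,0,0.7],
    [-0.001,0.001,0.252,0,0,0,0.7]
  ]
}}

```text
clock: 16.35
position: [0.4816, 0.3108, 0.0427]
tool_rot: [3.141, 0.001, -3.141]
force: [0.4, -1.2, -2.2]
grip_width: 0.0392
finger_force: 35.7
```

>>> {"api": "play_rows", "payload": {
  "deltas": [
    [0,0,0.001,0,0,0,0.7],
    [0,0,0.002,0,0,0,0.7],
    [0,0,0.003,0,0,0,0.7],
    [0,0,0.0035,0,0,0,0.7],
    [0,0,0.0035,0,0,0,0.7]
  ]
}}

```text
clock: 16.85
position: [0.4815, 0.3107, 0.0407]
tool_rot: [3.141, 0.0, -3.141]
force: [-0.5, 0.5, 4.4]
grip_width: 0.0389
finger_force: 36.1
```

>>> {"api": "play_rows", "payload": {
  "deltas": [
    [0,0,0.0005,0,0,0,0.5],
    [0,0,0,0,0,0,0.45],
    [0,0,0,0,0,0,0.3],
    [0,0,0,0,0,0,0],
    [0,0,0,0,0,0,0],
    [0,0,0,0,0,0,0],
    [0,0,-0.04,0,0,0,0],
    [0,0,-0.12,0,0,0,0],
    [0,0,-0.22,0,0,0,0],
    [0,0,-0.32,0,0,0,0]
  ]
}}

```text
clock: 17.85
position: [0.4809, 0.3103, 0.2021]
tool_rot: [-3.141, -0.001, -3.141]
force: [0.7, 0.8, 0.3]
grip_width: 0.0854
finger_force: 0.0
```

>>> {"api": "play_rows", "payload": {
  "deltas": [
    [0,0,0,0,0,0,0],
    [0,0,0,0,0,0,0]
  ]
}}

```text
clock: 18.05
position: [0.4817, 0.3108, 0.2015]
tool_rot: [3.14, 0.002, -3.141]
force: [0.2, 0.1, -1.1]
grip_width: 0.0853
finger_force: 0.0
```

Run:
```python
from snap import *
import pickle
from scipy.optimize import least_squares
s,c,im=snap("wrist","pics/w6.png");print(s["position"])
x,y=w2px(c,[[.4812,.310,.05]])[0].astype(int);print(x,y)
B=(max(x-90,0),max(y-90,0),x+90,min(y+90,400))
k=big(mask(im,(100,120,30),(130,255,255),B));p=px2w(c,k.reshape(-1,2),.008)[:,:2]
r=least_squares(lambda q:np.hypot(*(p-q[:2]).T)-.046,[.48,.31],loss="soft_l1",f_scale=.001);print("charger",r.x)
red=(mask(im,(170,150,40),(180,255,255),B)|mask(im,(0,200,110),(6,255,255),B))
k=big(red);p=px2w(c,k.reshape(-1,2),.103)[:,:2];f=p[p[:,0]>np.median(p[:,0])]
r=least_squares(lambda q:np.hypot(*(f-q[:2]).T)-.020,[.48,.31],loss="soft_l1",f_scale=.001);print("head",r.x,np.abs(r.fun).mean())
print(go([.459,-.027,.20],np.pi))
o=np.clip(cv2.resize(im[max(y-90,0):y+90,max(x-100,0):x+100],None,fx=2,fy=2)*1.5,0,255).astype(np.uint8);cv2.imwrite("pics/c6.png",o[:,:,::-1])
```

```text
[0.48167089 0.31081712 0.20152688]
318 168
charger [0.48380685 0.31030467]
head [0.48129078 0.31184332] 0.0004098663192696783
[ 4.460e-02 -6.749e-01  6.000e-04 -0.000e+00 -0.000e+00  2.000e-04]
```

View pics/c6.png

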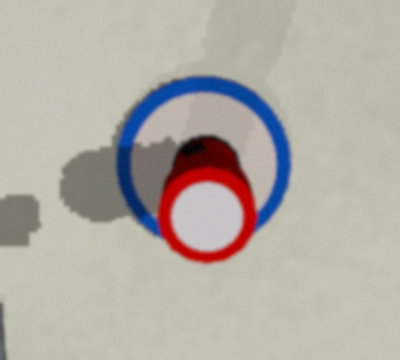

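The torch stands upright within about 2.5 mm of the pad's centre. Next is the egg-cup.

>>> {"api": "play_rows", "payload": {
  "deltas": [
    [0.004,-0.05,0,0,0,0,0],
    [0.009,-0.14,0,0,0,0,0],
    [0.016,-0.24,0,0,0,0,0],
    [0.022,-0.34,0,0,0,0,0],
    [0.029,-0.44,0,0,0,0,0],
    [0.036,-0.54,0,0,0,0,0],
    [0.042,-0.62,0,0,0,0,0],
    [0.045,-0.675,0,0,0,0,0],
    [0.045,-0.675,0,0,0,0,0],
    [0.045,-0.675,0,0,0,0,0]
  ]
}}

```text
clock: 19.1
position: [0.4585, -0.0271, 0.1995]
tool_rot: [-3.142, -0.002, 3.141]
force: [0.9, 0.4, -0.6]
grip_width: 0.0853
finger_force: 0.0
```

Run:
```python
from snap import *
import pickle
from scipy.optimize import least_squares
s,c,im=snap("wrist","pics/w7.png");pickle.dump((s,c),open("pics/w7.pkl","wb"));print(s["position"])
q=np.array([.459,-.027]);x,y=w2px(c,[[*q,.05]])[0].astype(int);print(x,y)
B=(x-60,max(y-60,0),x+60,y+70)
k=big(mask(im,(18,110,40),(35,255,255),B));p=px2w(c,k.reshape(-1,2),.068)[:,:2]
f=p[p[:,0]>np.median(p[:,0])]
r=least_squares(lambda q:np.hypot(*(f-q[:2]).T)-.025,q,loss="soft_l1",f_scale=.001);print("cup",r.x,np.abs(r.fun).mean())
B=(max(x-140,0),max(y-120,0),x+140,min(y+110,400))
m=mask(im,(0,0,0),(180,255,40),B)|mask(im,(18,110,40),(35,255,255),B)
k=big(m);p=px2w(c,k.reshape(-1,2),.006)[:,:2];print("tray",cv2.minAreaRect((p*1000).astype(np.float32)))
print(go([*r.x,.016],np.pi))
o=np.clip(cv2.resize(im,None,fx=1,fy=1)*1.7,0,255).astype(np.uint8);cv2.drawContours(o,[k],-1,(255,0,0),1);cv2.imwrite("pics/c7.png",o[:,:,::-1])
```

```text
[ 0.4584501  -0.02705798  0.1995369 ]
320 170
cup [ 0.46178807 -0.02836386] 0.00022112435387300862
tray ((455.8884582519531, -39.13029098510742), (103.25788116455078, 127.85743713378906), 78.61002349853516)
[-0.0069 -0.0041  0.3673  0.     -0.0008  0.0004]
```

View pics/c7.png

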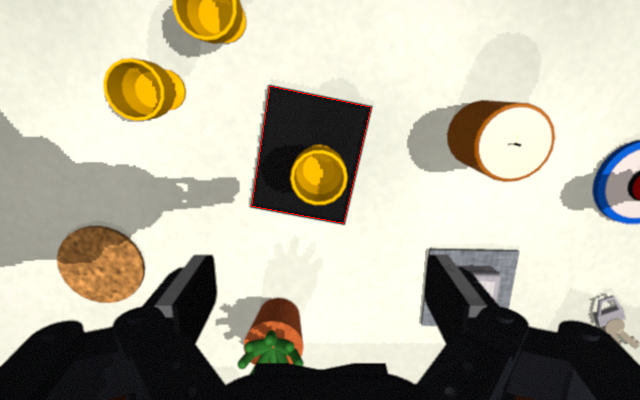

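The tray is at (0.4555,−0.039), with its long axis at −11.4°. The egg-cup rim at pixel (319,174) is on the tray, with the look-alikes at (140,90) and (208,15) clear of the fingers. I descend on it now.

>>> {"api": "play_rows", "payload": {
  "deltas": [
    [-0.004,-0.002,0.06,0,0,0,0],
    [-0.004,-0.002,0.13,0,0,0,0],
    [-0.004,-0.002,0.2,0,0,0,0],
    [-0.004,-0.002,0.27,0,0,0,0],
    [-0.004,-0.002,0.32,0,0,0,0],
    [-0.004,-0.002,0.35,0,0,0,0],
    [-0.004,-0.002,0.363,0,0,0,0],
    [-0.004,-0.002,0.363,0,0,0,0]
  ],
  "newtons": 25
}}

```text
clock: 19.95
position: [0.4605, -0.0271, 0.0183]
tool_rot: [3.141, -0.002, -3.14]
force: [0.2, 0.6, -0.5]
grip_width: 0.0855
finger_force: 0.0
```

>>> {"api": "play_rows", "payload": {
  "deltas": [
    [0,0,0,0,0,0,0.2],
    [0,0,0,0,0,0,0.3],
    [0,0,0,0,0,0,0.35],
    [0,0,0,0,0,0,0.42],
    [0,0,0,0,0,0,0.5],
    [0,0,0,0,0,0,0.6],
    [0,0,0,0,0,0,0.6],
    [0,0,0,0,0,0,0.6]
  ]
}}

```text
clock: 20.75
position: [0.4616, -0.0281, 0.0196]
tool_rot: [-3.141, 0.001, -3.141]
force: [-2.2, -1.4, 12.3]
grip_width: 0.0476
finger_force: 23.6
```

>>> {"api": "play_rows", "payload": {
  "deltas": [
    [0,0,-0.01,0,0,0,0.6],
    [0,0,-0.03,0,0,0,0.6],
    [0,0,-0.08,0,0,0,0.6],
    [0,0,-0.14,0,0,0,0.6],
    [0,0,-0.19,0,0,0,0.6],
    [0,0,-0.2,0,0,0,0.6],
    [0,0,-0.2,0,0,0,0.6]
  ]
}}

```text
clock: 21.45
position: [0.4614, -0.0279, 0.12]
tool_rot: [3.141, 0.002, -3.141]
force: [0.5, 0.3, -0.6]
grip_width: 0.0477
finger_force: 26.1
```

Run:
```python
from snap import *
s=observe();print(s["position"],s["grip_width"])
c=get_calibration("top")
s,c,im=snap("wrist","pics/w8.png")
from scipy.optimize import least_squares
# cork from the unoccluded wrist view w7
import pickle
_,c7=pickle.load(open("pics/w7.pkl","rb"));i7=cv2.imread("pics/w7.png")[:,:,::-1].copy()
k=big(mask(i7,(5,70,15),(20,220,255),(45,210,152,310)));p=px2w(c7,k.reshape(-1,2),.006)[:,:2]
r=least_squares(lambda q:np.hypot(*(p-q[:2]).T)-q[2],[.579,-.276,.048],loss="soft_l1",f_scale=.001);print("cork",r.x)
print(go([.579,-.276,s["position"][2]],np.pi))
o=np.clip(cv2.resize(im,(480,300))*1.5,0,255).astype(np.uint8);cv2.imwrite("pics/c8.png",o[:,:,::-1])
```

```text
[ 0.46143476 -0.0278927   0.12000753] 0.04767327711152592
cork [ 0.57884037 -0.27614547  0.04795886]
[-2.358e-01 -4.964e-01 -1.700e-03  0.000e+00  3.000e-04  3.000e-04]
```

View pics/c8.png

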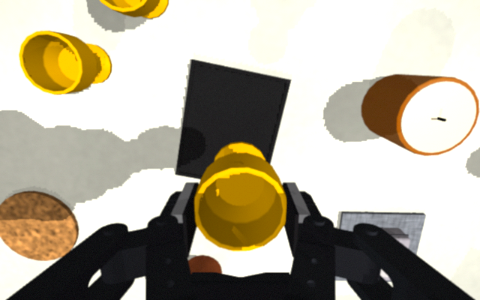

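The cup is held upright and the tray is empty. Next I carry it to the cork at (0.579,−0.276).

>>> {"api": "play_rows", "payload": {
  "deltas": [
    [-0.01,-0.02,0,0,0,0,0.6],
    [-0.03,-0.06,0,0,0,0,0.6],
    [-0.06,-0.125,0,0,0,0,0.6],
    [-0.095,-0.2,0,0,0,0,0.6],
    [-0.13,-0.275,0,0,0,0,0.6],
    [-0.166,-0.35,0,0,0,0,0.6],
    [-0.2,-0.42,0,0,0,0,0.6],
    [-0.225,-0.475,0,0,0,0,0.6],
    [-0.236,-0.497,0,0,0,0,0.6],
    [-0.236,-0.497,0,0,0,0,0.6]
  ]
}}

```text
clock: 22.5
position: [0.5785, -0.2782, 0.1175]
tool_rot: [3.142, -0.002, 3.14]
force: [-0.2, 0.5, -0.7]
grip_width: 0.0477
finger_force: 26.1
```

Run:
```python
from h import *
s=observe();print(s["position"],s["grip_width"])
print(go([.579,-.276,.0216],np.pi))
```

```text
[ 0.57849727 -0.27822692  0.11745594] 0.04767508957876417
[-0.0013  0.0044  0.1917  0.     -0.0008 -0.0008]
```

>>> {"api": "play_rows", "payload": {
  "deltas": [
    [0,0.001,0.03,0,0,0,0.6],
    [0,0.001,0.08,0,0,0,0.6],
    [0,0.001,0.13,0,0,0,0.6],
    [0,0.001,0.165,0,0,0,0.6],
    [0,0.001,0.178,0,0,0,0.6],
    [0,0.001,0.182,0,0,0,0.6],
    [0,0.001,0.186,0,0,0,0.6],
    [0,0.001,0.188,0,0,0,0.6],
    [0,0.001,0.188,0,0,0,0.6]
  ]
}}

```text
clock: 23.4
position: [0.5794, -0.2759, 0.0255]
tool_rot: [-3.141, 0.001, -3.141]
force: [-0.8, 0.6, -0.5]
grip_width: 0.0475
finger_force: 26.1
```

>>> {"api": "play_rows", "payload": {
  "deltas": [
    [0,0,0.003,0,0,0,0.6],
    [0,0,0.005,0,0,0,0.6],
    [0,0,0.0065,0,0,0,0.6],
    [0,0,0.0075,0,0,0,0.6],
    [0,0,0.0085,0,0,0,0.6],
    [0,0,0.0085,0,0,0,0.6]
  ]
}}

```text
clock: 24.0
position: [0.5797, -0.2762, 0.0217]
tool_rot: [-3.141, 0.001, -3.141]
force: [-3.4, 0.6, 14.8]
grip_width: 0.0476
finger_force: 27.0
```

Contact, so I release and rise.

>>> {"api": "play_rows", "payload": {
  "deltas": [
    [0,0,-0.001,0,0,0,0.43],
    [0,0,-0.001,0,0,0,0.38],
    [0,0,-0.001,0,0,0,0.2],
    [0,0,-0.001,0,0,0,0],
    [0,0,-0.001,0,0,0,0],
    [0,0,-0.001,0,0,0,0],
    [0,0,-0.04,0,0,0,0],
    [0,0,-0.12,0,0,0,0],
    [0,0,-0.22,0,0,0,0],
    [0,0,-0.32,0,0,0,0]
  ]
}}

```text
clock: 25.0
position: [0.5787, -0.2757, 0.1823]
tool_rot: [3.141, -0.001, -3.141]
force: [1.2, 0.1, 0.5]
grip_width: 0.0858
finger_force: 0.0
```

>>> {"api": "play_rows", "payload": {
  "deltas": [
    [0,0,-0.03,0,0,0,0],
    [0,0,-0.03,0,0,0,0]
  ]
}}

```text
clock: 25.2
position: [0.5803, -0.2764, 0.1987]
tool_rot: [-3.14, 0.004, -3.141]
force: [0.7, -0.6, 0.2]
grip_width: 0.0854
finger_force: 0.0
```

Run:
```python
from snap import *
from scipy.optimize import least_squares
s,c,im=snap("wrist","pics/w9.png");print(s["position"])
q=np.array([.579,-.276]);x,y=w2px(c,[[*q,.05]])[0].astype(int)
B=(x-60,max(y-60,0),x+60,y+70)
k=big(mask(im,(20,150,40),(35,255,255),B));p=px2w(c,k.reshape(-1,2),.070)[:,:2]
f=p[p[:,0]>np.median(p[:,0])]
r=least_squares(lambda q:np.hypot(*(f-q[:2]).T)-.025,q,loss="soft_l1",f_scale=.001);print("cup",r.x,np.abs(r.fun).mean())
print(go([.609,.147,.20],np.pi))
```

```text
[ 0.58027909 -0.27639963  0.19868765]
cup [ 0.57860425 -0.27628521] 0.00025246916909658316
[-5.96e-02  8.46e-01 -7.40e-03 -3.00e-04  8.00e-04  2.00e-04]
```

The cup is centred on the cork and standing upright (the rim fits at the right height). Now back to the tin on the felt.

>>> {"api": "play_rows", "payload": {
  "deltas": [
    [-0.004,0.05,0,0,0,0,0],
    [-0.01,0.14,0,0,0,0,0],
    [-0.017,0.24,0,0,0,0,0],
    [-0.024,0.34,0,0,0,0,0],
    [-0.031,0.44,0,0,0,0,0],
    [-0.038,0.54,0,0,0,0,0],
    [-0.045,0.64,0,0,0,0,0],
    [-0.052,0.74,0,0,0,0,0],
    [-0.058,0.82,0,0,0,0,0],
    [-0.06,0.845,0,0,0,0,0]
  ]
}}

```text
clock: 26.25
position: [0.6075, 0.152, 0.1937]
tool_rot: [3.14, -0.003, -3.136]
force: [-0.3, -0.2, -0.3]
grip_width: 0.0853
finger_force: 0.0
```

>>> {"api": "play_rows", "payload": {
  "deltas": [
    [0,0,0,0,0,0,0],
    [0,0,0,0,0,0,0]
  ]
}}

```text
clock: 26.45
position: [0.6085, 0.1453, 0.1946]
tool_rot: [-3.14, -0.002, 3.141]
force: [0.7, -0.7, 0.2]
grip_width: 0.0853
finger_force: 0.0
```

Run:
```python
from h import *
s=observe();print(s["position"],s["tool_rot"])
print(go([.6085,.1467,-.014],np.pi))
```

```text
[0.60851781 0.14534682 0.19457899] [-3.14036124e+00 -1.55019031e-03  3.14145553e+00]
[-6.000e-04  3.200e-03  4.172e-01 -6.000e-04 -7.000e-04 -1.000e-04]
```

>>> {"api": "play_rows", "payload": {
  "deltas": [
    [0,0.002,0.07,0,0,0,0],
    [0,0.002,0.15,0,0,0,0],
    [0,0.002,0.23,0,0,0,0],
    [0,0.002,0.3,0,0,0,0],
    [0,0.002,0.36,0,0,0,0],
    [0,0.002,0.395,0,0,0,0],
    [0,0.002,0.41,0,0,0,0],
    [0,0.002,0.416,0,0,0,0],
    [0,0.002,0.416,0,0,0,0]
  ],
  "newtons": 25
}}

```text
clock: 27.35
position: [0.6093, 0.147, -0.0119]
tool_rot: [-3.141, 0.0, 3.141]
force: [1.4, -0.3, 0.0]
grip_width: 0.0854
finger_force: 0.0
```

>>> {"api": "play_rows", "payload": {
  "deltas": [
    [0,0,0,0,0,0,0.2],
    [0,0,0,0,0,0,0.35],
    [0,0,0,0,0,0,0.45],
    [0,0,0,0,0,0,0.5],
    [0,0,0,0,0,0,0.6],
    [0,0,0,0,0,0,0.7],
    [0,0,0,0,0,0,0.7],
    [0,0,0,0,0,0,0.7]
  ]
}}

```text
clock: 28.15
position: [0.6091, 0.1477, -0.0118]
tool_rot: [3.142, 0.0, -3.141]
force: [-1.9, -0.6, 6.9]
grip_width: 0.0413
finger_force: 25.2
```

>>> {"api": "play_rows", "payload": {
  "deltas": [
    [0,0,-0.01,0,0,0,0.7],
    [0,0,-0.03,0,0,0,0.7],
    [0,0,-0.08,0,0,0,0.7],
    [0,0,-0.14,0,0,0,0.7],
    [0,0,-0.2,0,0,0,0.7],
    [0,0,-0.24,0,0,0,0.7],
    [0,0,-0.24,0,0,0,0.7]
  ]
}}

```text
clock: 28.85
position: [0.6105, 0.1481, 0.1114]
tool_rot: [3.14, 0.005, -3.141]
force: [0.3, 0.7, -0.2]
grip_width: 0.0412
finger_force: 26.0
```

Run:
```python
from h import *
s=observe();print(s["position"],s["tool_rot"])
print(go([.4555,-.039,s["position"][2]],np.pi-np.radians(11.4)))
```

```text
[0.61047729 0.14805175 0.11139598] [ 3.14010691  0.00465191 -3.14130633]
[ 0.3101 -0.374  -0.002   0.0009  0.0021  0.0951]
```

>>> {"api": "play_rows", "payload": {
  "deltas": [
    [0.015,-0.018,0,0,0,0.01,0.7],
    [0.05,-0.06,0,0,0,0.02,0.7],
    [0.1,-0.12,0,0,0,0.035,0.7],
    [0.15,-0.18,0,0,0,0.05,0.7],
    [0.2,-0.24,0,0,0,0.065,0.7],
    [0.25,-0.3,0,0,0,0.08,0.7],
    [0.285,-0.345,0,0,0,0.09,0.7],
    [0.305,-0.367,0,0,0,0.095,0.7],
    [0.31,-0.374,0,0,0,0.095,0.7],
    [0.31,-0.374,0,0,0,0.095,0.7]
  ]
}}

```text
clock: 29.85
position: [0.4541, -0.0392, 0.1076]
tool_rot: [3.141, -0.0, 2.943]
force: [0.7, 0.8, 0.2]
grip_width: 0.0413
finger_force: 25.9
```

Run:
```python
from h import *
s=observe();print(s["position"],s["tool_rot"])
print(go([.4555,-.039,-.0128],np.pi-np.radians(11.4)))
```

```text
[ 0.4541039  -0.0392442   0.10759533] [ 3.14144555e+00 -5.07277044e-05  2.94316143e+00]
[-2.700e-03  1.000e-03  2.408e-01  1.000e-04 -0.000e+00  3.000e-04]
```

>>> {"api": "play_rows", "payload": {
  "deltas": [
    [-0.002,0,0.03,0,0,0,0.7],
    [-0.002,0,0.09,0,0,0,0.7],
    [-0.002,0,0.15,0,0,0,0.7],
    [-0.002,0,0.2,0,0,0,0.7],
    [-0.002,0,0.22,0,0,0,0.7],
    [-0.002,0,0.228,0,0,0,0.7],
    [-0.002,0,0.232,0,0,0,0.7],
    [-0.002,0,0.232,0,0,0,0.7]
  ]
}}

```text
clock: 30.65
position: [0.4556, -0.0394, -0.0077]
tool_rot: [3.141, 0.001, 2.943]
force: [-0.1, 0.8, -0.2]
grip_width: 0.0414
finger_force: 25.9
```

>>> {"api": "play_rows", "payload": {
  "deltas": [
    [0,0,0.003,0,0,0,0.7],
    [0,0,0.006,0,0,0,0.7],
    [0,0,0.008,0,0,0,0.7],
    [0,0,0.0095,0,0,0,0.7],
    [0,0,0.011,0,0,0,0.7],
    [0,0,0.011,0,0,0,0.7]
  ]
}}

```text
clock: 31.25
position: [0.4551, -0.0397, -0.013]
tool_rot: [3.141, 0.0, 2.943]
force: [-5.2, 1.1, 28.2]
grip_width: 0.0415
finger_force: 29.0
```

>>> {"api": "play_rows", "payload": {
  "deltas": [
    [0,0,-0.002,0,0,0,0.6],
    [0,0,-0.002,0,0,0,0.45],
    [0,0,-0.002,0,0,0,0.4],
    [0,0,-0.002,0,0,0,0.2],
    [0,0,-0.002,0,0,0,0],
    [0,0,-0.002,0,0,0,0],
    [0,0,-0.002,0,0,0,0],
    [0,0,-0.06,0,0,0,0],
    [0,0,-0.15,0,0,0,0],
    [0,0,-0.25,0,0,0,0]
  ]
}}

```text
clock: 32.25
position: [0.454, -0.0396, 0.1121]
tool_rot: [-3.141, -0.002, 2.943]
force: [0.3, -0.3, 0.1]
grip_width: 0.0854
finger_force: 0.0
```

>>> {"api": "play_rows", "payload": {
  "deltas": [
    [0,0,-0.05,0,0,0,0],
    [0,0,-0.15,0,0,0,0],
    [0,0,-0.2,0,0,0,0],
    [0,0.05,-0.25,0,0,0,0],
    [0,0.12,-0.25,0,0,0,0],
    [0,0.22,-0.25,0,0,0,0],
    [0,0.28,-0.25,0,0,0,0],
    [0,0.3,-0.25,0,0,0,0],
    [0,0.3,-0.25,0,0,0,0]
  ]
}}

```text
clock: 33.15
position: [0.4844, 0.1084, 0.2359]
tool_rot: [-3.141, -0.0, 2.945]
force: [-0.7, -0.5, -0.6]
grip_width: 0.0853
finger_force: 0.0
```

Run:
```python
from snap import *
s,c,w=snap("wrist","pics/w10.png");_,cs,sc=snap("scene","pics/s10.png");_,ct,t=snap("top","pics/t10.png")
a=cv2.resize(w,(448,280));b=cv2.resize(sc[120:320,150:470],(448,280),interpolation=cv2.INTER_CUBIC)
d=cv2.resize(t[120:260,170:450],(560,280),interpolation=cv2.INTER_CUBIC)
o=np.vstack([np.hstack([cv2.resize(a,(400,250)),cv2.resize(b,(400,250))]),cv2.resize(d,(800,340))])
cv2.imwrite("pics/c10.png",np.clip(o*1.5,0,255).astype(np.uint8)[:,:,::-1]);print(s["position"],s["tool_rot"])
```

```text
[0.48442104 0.10843877 0.23594314] [-3.14148990e+00 -4.25565836e-04  2.94518346e+00]
```

View pics/c10.png

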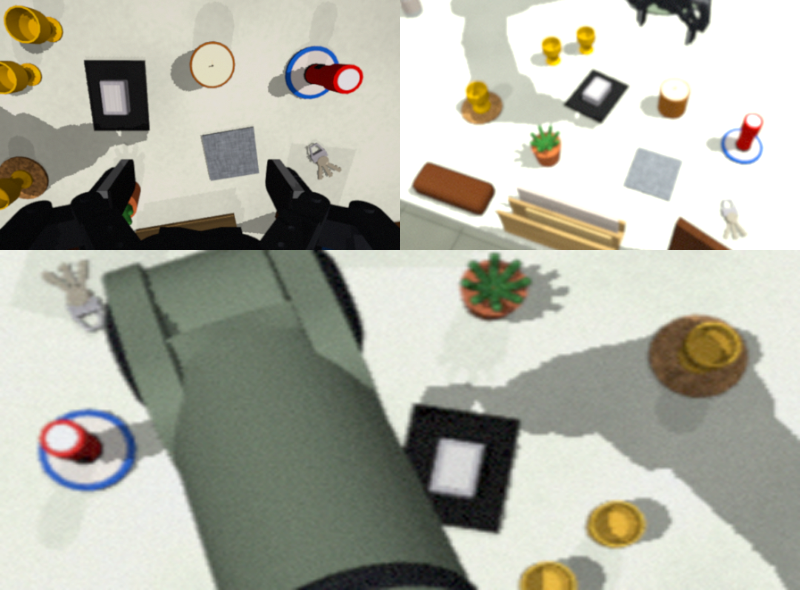

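The final views show the torch upright on the pad, the cup upright on the cork, and the tin centred and aligned in the tray. The felt is empty and the bystanders haven't moved.

```bash
python3 -c "
from workcell import *
print(job_done())"
```

```text
the job is handed in; nothing more can be done
None
```

The job is handed in: torch upright on the charging pad, egg-cup upright on the cork, tin aligned in the tray and the felt empty again, after about 33 s; no verdict came back.

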